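# Snap the retaining clip onto the stirrer shaft

## Task

Secure the white impeller on the stirrer shaft: take the smaller of the two steel spring clips by its tab and press it straight down, open mouth first, over the narrow neck of the shaft beside the impeller hub until it snaps fully home around the neck, then let go. Leave the larger clip standing where it is.

Things in the scene. Friction and masses are not known exactly. Their poses are not given: they have to be found in the camera images.
- clip_small: Smaller of two steel spring clips: an open ring standing mouth down on two flared lips, grip tab on top; 76 high, 42 over the lips, 20 wide along the ring's axis. Origin on the ring's axis, 23 above the worktop as it stands. x: ring axis, level; z: up through the tab. Ring 29 inside, 37 outside; mouth flares from a 22 throat 10 below the origin to 35 at the lips. 54 g. All in mm.
- clip_tab (a point): Where to hold the small clip: on its upright ribbed tab, 40 mm above the clip's origin; axes as the clip's. The tab is 16 mm thick (along y), 20 mm wide (along x) and reaches from 22 mm below this point, at the ring's top, to 13 mm above it. Pinch it across its 16 mm, along y.
- clip_large: The larger clip, a bystander to be left alone: same steel and shape, 107 mm high, 64 mm across the lips, 28 mm wide, ring 52 mm inside, too big for the neck. Origin on its ring's axis, 35 mm above the worktop as it stands; axes as for the small clip.
- neck (a point): Middle of the stirrer shaft's neck, on the shaft's axis, 65 mm above the worktop. x: along the shaft, away from the impeller; z: up. Neck 30 mm in diameter, 36 mm long, between a 44 mm steel collar (+x side) and the impeller's 52 mm hub. Seated, the clip's origin lies on this axis, its x along the shaft, tab up: the sprung arms open and snap shut round the neck at 10 to 20 N of downward push.
- shaft_cradle: Grey cradle fixed to the worktop, in which the steel shaft with the white impeller lies level. Origin on the worktop under the middle of the neck; x along the shaft, away from the impeller. Reaches from -183 to 80 mm along x and 50 mm to either side. Blades, 45 degrees off the vertical, centred at x = -43 mm, reach 51 mm from the shaft's axis; nothing else stands above 91 mm.
There are look-alikes about, which are no part of the job. What is shaped like the clip_small but brown is not meant.

How it is judged:
By the outcome, as a careful person would: the job done as asked, in the order asked, and still so for the second after the job is handed in, with the robot touching nothing.
It also fails if it takes over 40 s, if anything falls off the work surface, if the arm or the gripper's body presses on something with over 40 N, if the wrist force passes 120 N, or if a joint passes its speed limit or range.

## Robot

A 6-joint arm with a two-finger parallel gripper is mounted at the origin on a cart in front of the work surface, level with it; the furniture and walls round the work are solid. World frame = base frame: x ahead of the robot, y to its left, z up, the work surface at z = 0. Lengths are in mm, angles in rad, forces in N, time in s.
With the tool pointing down it reaches from about 300 to 775 mm from the base axis. Payload 14.6 kg.
Tool frame: the origin (TCP) lies at the very end of the fingers, on their centre line; the grasp point (between the pads) lies ctrl.grip_point_offset behind it (ctrl.grip_point_offset is the distance from the TCP to the grasp point, in mm); z points along the fingers, y is the line along which they close (so a half turn about z gives the same grasp; the last joint's range is limited). The gripper opens to 94 mm and grips with 3 to 60 N. Pads are 16 mm wide; open, the fingers measure 119 mm over their backs; the gripper's body (75 mm by 177 mm) begins 78 mm behind the grasp point.
Start: joints at [1.077, 0.3, 1.521, -0, 1.321, -0.067], TCP at [227.674, 500.653, 205.446] pointing down, gripper open.
Joint ranges: [-3.03, 3.03], [-0.79, 2.21], [0.23, 2.52], [-1.04, 4.18], [0, 3.07], [-2.55, 2.55]. Speed limits (rad/s): [2.22, 2.22, 2.57, 3.14, 3.14, 3.14].

## Interface

Orientations are given as a unit quaternion [w, x, y, z].
In Python, from bench import observe, cams, job, ctrl gives the robot as it stands.
- The arm moves only by the tool jog_arm, never from a script. Its argument "deltas" is a list of rows, each a list of 5 numbers: the finger opening in cm, from 0 to 9.4, then the shift along the tool's x, y, z in cm, then the turn about the tool's z in rad. In form: [[gripper, dx, dy, dz, yaw], ...]. A call has 1 to 12 rows; each row is the pose to reach, as a shift and turn from the pose commanded when the call began, along the tool's axes at that moment; what a row does not reach only later rows make up. A row lasts 1/10 s, in which the tool goes at most 50 mm and 8.59 degrees, less where a joint would pass 70% of its speed; a pose out of reach is approached as far as the arm can. A call with a gripper value outside its range is refused whole. The fingers move at their own pace and stop on an object; "grip_force" is the grip in N (left out, the last holds). Time passes only in rows, so rows that repeat a pose let the fingers close. It gives the time, the measured TCP pose, the force, the opening and the grip force at its end, in the units of the state.
- observe(): the state, without advancing time (a new reading comes with each control period).
- cams.read_camera(name): name is "scene" or "top" or "wrist"; returns the picture (420x560x3 uint8, red, green, blue); there is no depth.
- cams.camera_params(name): a dict with "intrinsics" (3x3 intrinsics, pixels), "D" ([k1, k2, p1, p2, k3] as OpenCV has them; the pictures are not rectified), "R" (3x3) and "t" (3): a world point X has camera coordinates R X + t. Camera axes: x right, y down, z forward; pixel columns grow to the right and rows downward; lengths in mm; the calibration is good to about 2 mm. A picture is of the moment at which its call begins: read the wrist's pose just before it. camera_params takes no time and is no camera call; for the wrist camera it gives the pose at the moment of the call.
- job.close_job(): hands the job in; it is judged then, once.
The state is a dict: "clock": time; "q": joint angles; "joint_vel": joint speeds; "joint_torque": joint torques, N m; "eef_pos": TCP position; "orientation": TCP orientation; "wrist_force": force on the tool from outside, world axes, zero at the start; "moment": the same for the moment, N m; "opening": finger opening in mm; "grip_force": force on a finger pad.
Only numpy, scipy, OpenCV 4.12 (cv2) and the standard library are available. Lean on these libraries where they do the work, as an engineer would, in place of code of your own. Each camera call takes 0.05 s, during which the arm holds its last target. There are 200 camera calls.

## Working session

There is one attempt and no reset: what is moved stays moved. The work goes in short steps, Python scripts to look and compute and a tool call to move; the robot and the scene stay as the last step left them, time stands still between calls to the robot, and variables do not carry over. Pictures are saved under pics/ and viewed, at most 10 in all, crops included, and the job is handed in when it is done.

Besides the shell and the picture viewer there is one more tool, called after "Call:" as a command line: name --pt "numbers of a row" for each row, then --argument value for the rest. jog_arm: Moves the arm, as the interface text tells. Its arguments: {"type":"object","properties":{"deltas":{"type":"array","items":{"type":"array","items":{"type":"number"}}},"grip_force":{"type":"number"}},"required":["deltas"]}

```bash
mkdir -p pics; python3 - <<'E'
from bench import observe,cams,job,ctrl
import cv2,numpy as np
s=observe();print(s['clock'],s['eef_pos'],s['orientation'],ctrl.grip_point_offset,s['wrist_force'])
for n in('top','scene'):
    im=cams.read_camera(n);cv2.imwrite(f'pics/{n}0.png',im[:,:,::-1]);p=cams.camera_params(n);print(n,{k:np.round(v,4).tolist() for k,v in p.items()})
E
```

```text
0.0 [227.55014661 500.44807165 204.88670692] [-1.57227368e-04  2.11771417e-01  9.77319064e-01 -5.38204340e-04] 18.8 [-0.21314496  0.31169032  0.18760636]
top {'intrinsics': [[527.0439, 0.0, 278.8405], [0.0, 527.0439, 202.8656], [0.0, 0.0, 1.0]], 'D': [-0.1076, 0.0, 0.0, 0.0, 0.0], 'R': [[0.0085, -0.9998, -0.0163], [-0.9968, -0.0071, -0.0795], [0.0793, 0.0169, -0.9967]], 't': [-22.6371, 516.8116, 1312.9153]}
scene {'intrinsics': [[423.1676, 0.0, 283.1281], [0.0, 423.1676, 212.6027], [0.0, 0.0, 1.0]], 'D': [-0.0294, 0.0, 0.0, 0.0, 0.0], 'R': [[0.7637, -0.6453, 0.0184], [-0.3839, -0.4768, -0.7907], [0.5191, 0.5968, -0.6119]], 't': [-413.8308, 228.5578, 725.0363]}
```

View pics/top0.png

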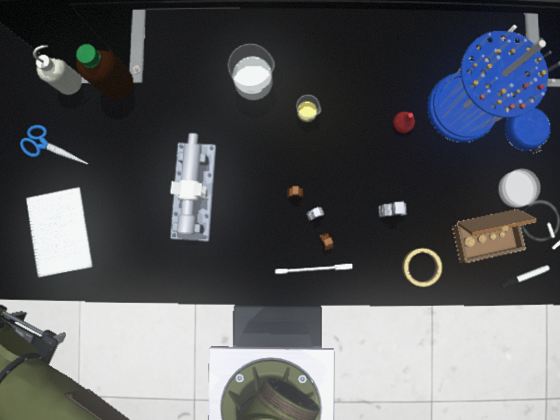

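View pics/scene0.png

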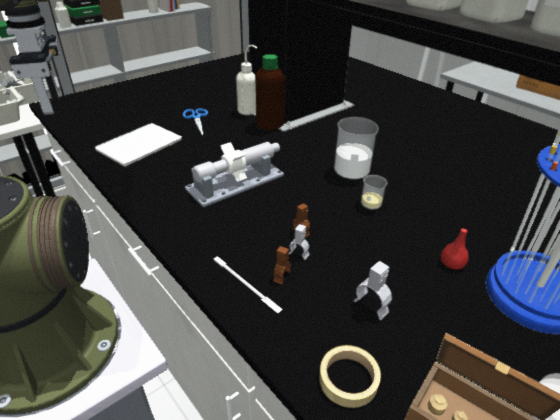

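Top picture: the steel small clip is at (316,213). Brown look-alikes of the same shape are at (295,191) and (327,241), and the large steel clip is at (393,209). The one that fits is (316,213), being steel and the smaller. The cradle has its impeller at (190,188). I'll confirm with an enlarged crop.

```bash
python3 - <<'E'
import cv2,numpy as np
t=cv2.imread('pics/top0.png');s=cv2.imread('pics/scene0.png')
R=lambda a,w,h:cv2.resize(a,(w,h),interpolation=cv2.INTER_CUBIC)
a=R(t[125:250,160:225],312,600); b=R(t[175:255,280:345],244,300);c=R(s[195:290,260:320],244,300)
d=R(s[135:205,180:290],244,155)
o=np.zeros((600,800,3),np.uint8);o[:,:312]=a;o[:300,312:556]=b;o[300:,312:556]=c;o[:155,556:]=d;cv2.imwrite('pics/crop1.png',o)
E
```

```text
(no output)
```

View pics/crop1.png

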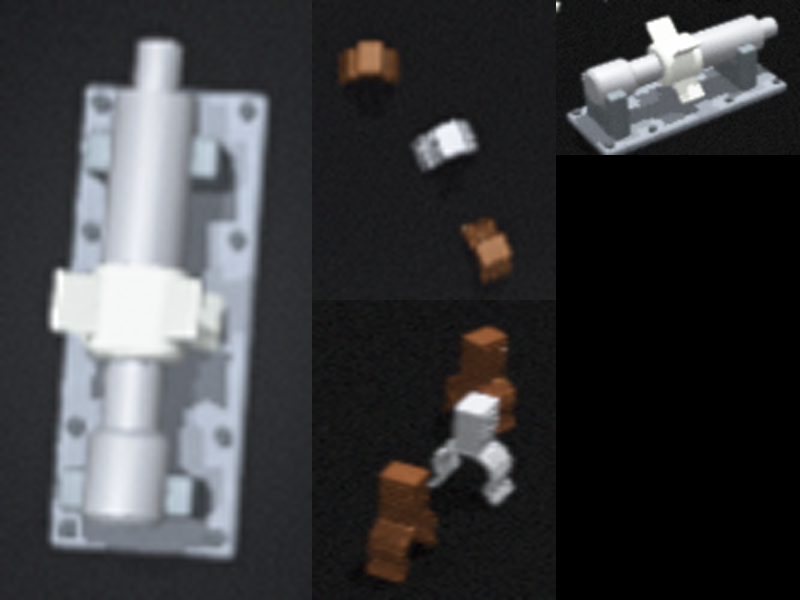

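The crop confirms it: the steel clip stands between the two brown ones. The neck lies on the robot side of the impeller, at about (187,207) in the top picture, so shaft +x points towards the robot.

```bash
cat > h.py <<'E'
from bench import observe,cams,job,ctrl
import cv2,numpy as np
from scipy.spatial.transform import Rotation as Ro
def ray(n,uv,z,p=None):
    p=p or cams.camera_params(n);R=np.array(p['R']);t=np.array(p['t'])
    u=cv2.undistortPoints(np.array([[uv]],float),np.array(p['intrinsics']),np.array(p['D']))[0,0]
    d=R.T@[u[0],u[1],1];c=-R.T@t
    return c+d*(z-c[2])/d[2]
def proj(n,X,p=None):
    p=p or cams.camera_params(n)
    return cv2.projectPoints(np.array(X,float).reshape(-1,1,3),cv2.Rodrigues(np.array(p['R']))[0],np.array(p['t']),np.array(p['intrinsics']),np.array(p['D']))[0][:,0]
def tool():
    s=observe();q=s['orientation'];return np.array(s['eef_pos']),Ro.from_quat([q[1],q[2],q[3],q[0]]).as_matrix()
def model(kind,x,y,a):
    "wire points of small clip (world) at x,y with ring-axis angle a: tab top corners + lips"
    L=np.array([[sx*10,sy*8,76] for sx,sy in((-1,-1),(1,-1),(1,1),(-1,1))]+[[sx*10,sy*21,0] for sx,sy in((-1,-1),(1,-1),(1,1),(-1,1))],float)
    c,s=np.cos(a),np.sin(a);L[:,:2]=L[:,:2]@np.array([[c,s],[-s,c]])+[x,y];return L
E
python3 - <<'E'
from h import *
np.set_printoptions(suppress=True,precision=3)
c=ray('top',(319.7,211),76);print('tab top',c)
for uv in((160+150/4.8,125+100/4.8),):print('shaft thick far',ray('top',uv,65))
# axis from silhouette centres, a crop px
f=lambda x,y,z=65:ray('top',(160+x/4.8,125+y/4.8),z)
A=f(153,120);B=f(125,470);N1=f(135,362);N2=f(130,430);print(A,B,N1,N2,'len',N2[0]-N1[0])
P,R=tool();print(P,R)
print('wrist cam', {k:np.array(v) for k,v in cams.camera_params('wrist').items()})
p=cams.camera_params('wrist');C=-np.array(p['R']).T@p['t'];print('cam in tool',R.T@(C-P),(R.T@np.array(p['R']).T))
E
```

```text
tab top [ 493.512 -118.574   76.   ]
shaft thick far [653.951 199.417  65.   ]
[643.466 197.584  65.   ] [462.447 207.899  65.   ] [517.865 203.936  65.   ] [482.94  205.754  65.   ] len -34.92488140127074
[227.585 500.454 204.958] [[-0.91   0.414 -0.   ]
 [ 0.414  0.91  -0.001]
 [ 0.    -0.001 -1.   ]]
wrist cam {'intrinsics': array([[309.736,   0.   , 277.837],
       [  0.   , 309.736, 206.712],
       [  0.   ,   0.   ,   1.   ]]), 'D': array([-0.021,  0.   ,  0.   ,  0.   ,  0.   ]), 'R': array([[ 0.415,  0.91 , -0.002],
       [ 0.878, -0.399,  0.263],
       [ 0.239, -0.111, -0.965]]), 't': array([-549.398,  -25.487,  390.939])}
cam in tool [  78.034    0.194 -177.887] [[-0.001 -0.965 -0.263]
 [ 1.    -0.    -0.001]
 [ 0.001 -0.263  0.965]]
```

Call:
jog_arm --pt "5 -4 -3.6 0 -0.07" --pt "5 -8 -7.2 0 -0.14" --pt "5 -12 -10.8 0 -0.21" --pt "5 -16 -14.4 0 -0.28" --pt "5 -20 -18 0 -0.35" --pt "5 -24 -21.6 0 -0.42" --pt "5 -28 -25.2 0 -0.49" --pt "5 -32 -28.8 0 -0.56" --pt "5 -36 -32.4 0 -0.63" --pt "5 -40 -36.3 0 -0.7" --pt "5 -44 -40 0 -0.72" --pt "5 -48 -43.6 0.5 -0.72"

```text
clock: 1.3
eef_pos: [465.5, -52.5, 203.1]
orientation: [0.0, -0.146, 0.989, -0.0]
wrist_force: [1.0, 0.9, -0.1]
opening: 50.3
grip_force: 0.0
```

Call:
jog_arm --pt "5 -0.4 -3 1.5 0" --pt "5 -0.4 -3 3 0" --pt "5 -0.4 -3 4.5 0" --pt "5 -0.4 -3 4.5 0"

```text
clock: 1.7
eef_pos: [476.6, -77.8, 156.0]
orientation: [-0.002, -0.146, 0.989, 0.001]
wrist_force: [0.9, 0.2, -0.1]
opening: 50.0
grip_force: 0.0
```

```bash
python3 - <<'E'
from h import *
P,R=tool();p=cams.camera_params('wrist');im=cams.read_camera('wrist');print(P,R.round(3).tolist())
import pickle;pickle.dump((p,P,R),open('w1.pkl','wb'))
o=im[:,:,::-1].copy();cv2.imwrite('pics/w1raw.png',o)
for q in proj('wrist',model('s',493.5,-118.6,0.297),p):cv2.circle(o,tuple(int(v) for v in q),1,(0,0,255),-1)
cv2.imwrite('pics/w1.png',cv2.resize(o,(800,600)))
E
```

```text
[476.60826602 -77.83310606 156.01898666] [[-0.957, -0.288, -0.004], [-0.288, 0.957, 0.001], [0.003, 0.002, -1.0]]
```

View pics/w1.png

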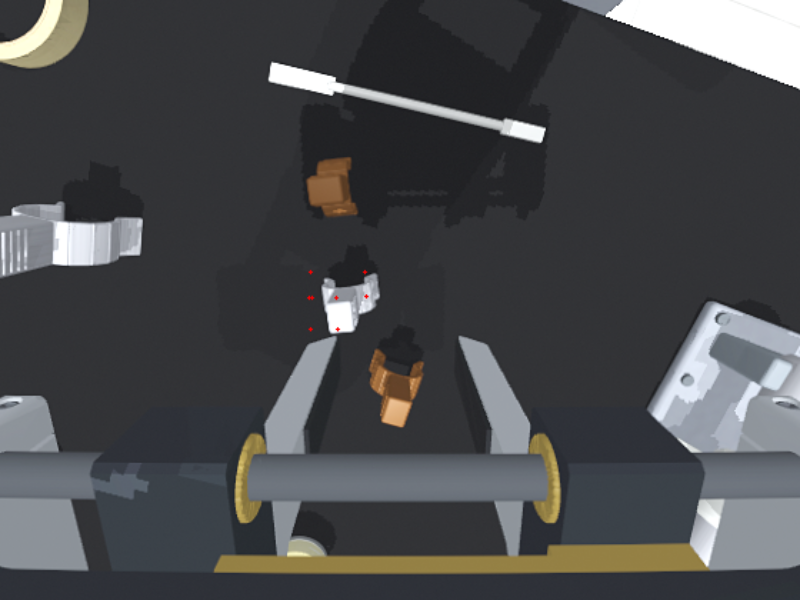

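The wrist picture shows the small clip's tab top at about (341,318) in the view, some 15 px right of the top-camera prediction. Next I'll zoom in and fit.

```bash
python3 - <<'E'
import cv2
o=cv2.imread('pics/w1raw.png')[180:245,210:280]
cv2.imwrite('pics/w1c.png',cv2.resize(o,(630,585),interpolation=cv2.INTER_CUBIC))
E
```

```text
(no output)
```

View pics/w1c.png

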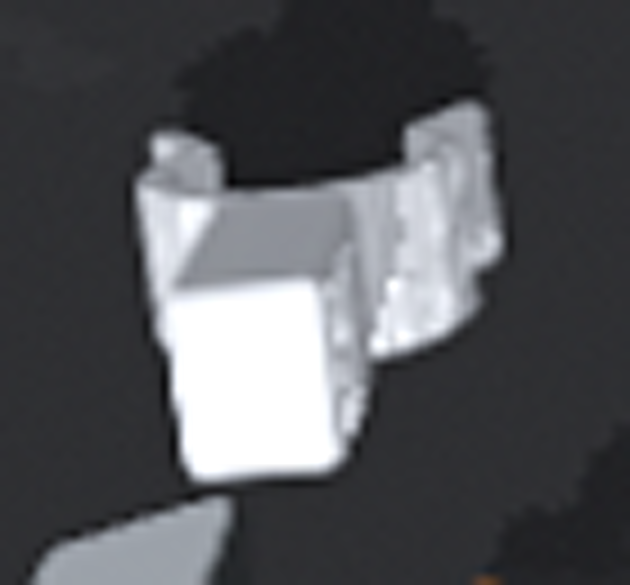

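```bash
python3 - <<'E'
from h import *
import pickle
from scipy.optimize import least_squares
p,P,R=pickle.load(open('w1.pkl','rb'))
c=np.array([(167,293),(318,283),(347,470),(190,478),(485,100),(500,240),(150,135)],float)/9+[210-.45,180-.45]
idx=[0,3,2,1,7,6,4]
r=least_squares(lambda v:(proj('wrist',model('s',*v),p)[idx]-c).ravel(),[493,-118,.3])
print(r.x,r.fun.reshape(-1,2).round(1).tolist())
r2=least_squares(lambda v:(proj('wrist',model('s',*v),p)[idx[:4]]-c[:4]).ravel(),[493,-118,.3]);print(r2.x)
x,y,a=r.x
g=R.T@(np.array([x,y,63-18.8])-P);print('shift tool mm',g)
yt=np.arctan2(R[1,1],R[0,1]);print('world turn',a+np.pi/2-yt)
E
```

```text
[ 4.92425737e+02 -1.08669053e+02  4.02001812e-01] [[-1.2, -0.1], [0.3, -1.0], [0.2, -0.1], [-0.3, 0.9], [0.4, -0.5], [0.9, 1.3], [-0.1, -0.3]]
[ 4.92439419e+02 -1.08462024e+02  3.77027669e-01]
shift tool mm [ -6.60830595 -34.30394853 111.73228361]
world turn 0.10934825419746663
```

Call:
jog_arm --pt "5 -0.7 -3.4 0 -0.11" --pt "5 -0.7 -3.4 1.5 -0.11" --pt "5 -0.7 -3.4 2.5 -0.11" --pt "5 -0.7 -3.4 2.5 -0.11"

```text
clock: 2.15
eef_pos: [493.5, -107.9, 132.2]
orientation: [-0.001, -0.2, 0.98, 0.0]
wrist_force: [0.1, -0.1, 0.0]
opening: 49.9
grip_force: 0.0
```

```bash
python3 - <<'E'
from h import *
import pickle
P,R=tool();p=cams.camera_params('wrist');im=cams.read_camera('wrist');print(P,R.round(3).tolist())
pickle.dump((p,P,R),open('w2.pkl','wb'))
o=im[:,:,::-1].copy();cv2.imwrite('pics/w2raw.png',o)
m=model('s',492.4,-108.6,.395)
q=proj('wrist',m,p);print(q.round(1).tolist())
def big(o,x,y,w,h,k,q):
    b=cv2.resize(o[y:y+h,x:x+w],None,fx=k,fy=k,interpolation=cv2.INTER_CUBIC)
    for v in q:cv2.circle(b,tuple(int(t) for t in (v+.5-[x,y])*k),3,(0,0,255),-1)
    return b
A=big(o,210,150,120,150,4,q)
T=cv2.imread('pics/top0.png');B=big(T,290,190,52,60,6,proj('top',m))
S=cv2.imread('pics/scene0.png');C=big(S,275,215,52,40,6,proj('scene',m))
B=np.vstack([B,C]);print(A.shape,B.shape)
cv2.imwrite('pics/w2.png',np.hstack([A,B]))
E
```

```text
[ 493.5371306  -107.87587075  132.18737384] [[-0.92, -0.392, -0.002], [-0.392, 0.92, 0.001], [0.001, 0.001, -1.0]]
[[266.1, 209.6], [266.2, 233.6], [286.1, 233.7], [286.5, 209.7], [256.0, 189.4], [256.2, 208.2], [296.7, 208.5], [297.1, 189.7]]
(600, 480, 3) (600, 312, 3)
```

View pics/w2.png

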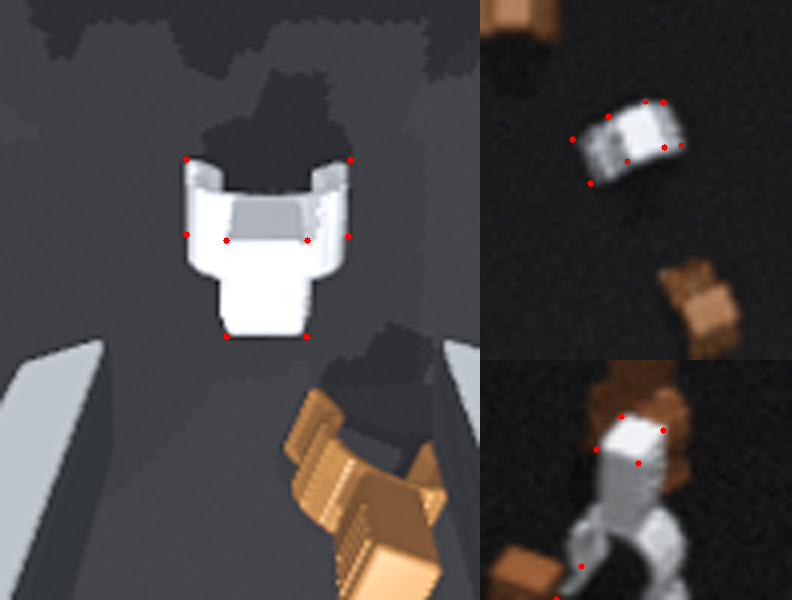

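The wrist overlay matches to about 1 px, so clip_small is at (492.4, −108.6) with its ring axis at 0.395 rad. I'll descend and grip.

Call:
jog_arm --pt "5 0.13 0 2 0" --pt "5 0.13 0 4 0" --pt "5 0.13 0 6 0" --pt "5 0.13 0 7.6 0" --pt "5 0.13 0 8.6 0" --pt "5 0.13 0 8.8 0" --pt "5 0.13 0 8.8 0" --pt "1 0.13 0 8.8 0" --pt "1 0.13 0 8.8 0" --pt "1 0.13 0 8.8 0" --pt "1 0.13 0 8.8 0" --pt "1 0.13 0 8.8 0" --grip_force 45

```text
clock: 3.4
eef_pos: [493.0, -108.9, 45.0]
orientation: [0.0, -0.2, 0.98, -0.0]
wrist_force: [-0.1, -0.1, 0.3]
opening: 15.7
grip_force: 45.0
```

Call:
jog_arm --pt "1 0 0 -1 0" --pt "1 0 0 -4 0" --pt "1 0 0 -8 0" --pt "1 -0.5 2 -12 0.05" --pt "1 -1.4 6 -14 0.1" --pt "1 -2.4 10 -15.5 0.2" --pt "1 -3.3 14 -15.5 0.3" --pt "1 -4.3 18 -15.5 0.4" --pt "1 -5.2 22 -15.5 0.46" --pt "1 -6.2 26 -15.5 0.46" --pt "1 -7.0 29.5 -15.5 0.46" --pt "1 -7.2 30.5 -15.5 0.46"

```text
clock: 4.6
eef_pos: [438.7, 202.4, 200.6]
orientation: [0.0, 0.027, 1.0, 0.0]
wrist_force: [-0.5, -0.5, -0.6]
opening: 15.8
grip_force: 45.0
```

Call:
jog_arm --pt "1 0 0 0 0" --pt "1 0 0 0 0"

```text
clock: 4.8
eef_pos: [439.7, 199.1, 200.2]
orientation: [0.0, 0.028, 1.0, -0.0]
wrist_force: [0.4, 0.6, -0.5]
opening: 15.9
grip_force: 45.0
```

```bash
python3 - <<'E'
from h import *
import pickle
P,R=tool();p=cams.camera_params('wrist');im=cams.read_camera('wrist');print(P,R.round(3).tolist())
pickle.dump((p,P,R),open('w3.pkl','wb'))
o=im[:,:,::-1].copy();cv2.imwrite('pics/w3raw.png',o)
d=np.array([-.9984,.057,0])
N=np.array([500.5,204.8,65]);n=np.array([.057,.9984,0])
q=proj('wrist',[N,N+18*d+15*n,N+18*d-15*n,N-18*d+15*n,N-18*d-15*n],p);print(q.round(1).tolist())
for v in q:cv2.circle(o,tuple(int(t) for t in v),1,(0,0,255),-1)
cv2.imwrite('pics/w3.png',cv2.resize(o,(800,600),interpolation=cv2.INTER_CUBIC))
E
```

```text
[439.65147704 199.08574814 200.1516376 ] [[-0.998, 0.057, 0.0], [0.057, 0.998, -0.0], [-0.0, -0.0, -1.0]]
[[285.9, 253.4], [299.9, 237.9], [272.1, 237.9], [299.3, 268.4], [272.3, 268.4]]
```

View pics/w3.png

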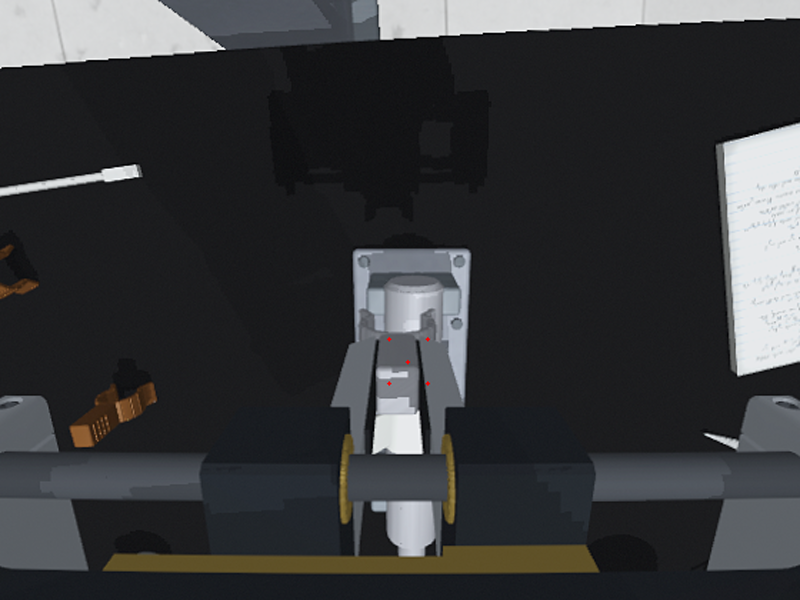

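The clip hangs upright in the fingers and hides the neck. The collar is visible at about (414,305) in the view. I'll shift sideways to see the neck.

Call:
jog_arm --pt "1 -1.5 -3 0 0" --pt "1 -3 -6 0 0" --pt "1 -4 -9 0 0" --pt "1 -4 -9 0 0" --pt "1 -4 -9 0 0"

```text
clock: 5.35
eef_pos: [474.4, 106.5, 200.0]
orientation: [-0.0, 0.03, 1.0, 0.0]
wrist_force: [-0.2, -0.4, -0.7]
opening: 15.6
grip_force: 45.0
```

```bash
python3 - <<'E'
from h import *
import pickle
P,R=tool();p=cams.camera_params('wrist');im=cams.read_camera('wrist');print(P)
pickle.dump((p,P,R),open('w4.pkl','wb'))
o=im[:,:,::-1].copy();cv2.imwrite('pics/w4raw.png',o)
N=np.array([500.5,204.8,65]);q=proj('wrist',[N],p)[0];print(q)
x,y=int(q[0])-60,int(q[1])-90
b=cv2.resize(o[y:y+150,x:x+150],(600,600),interpolation=cv2.INTER_CUBIC);print(x,y)
cv2.imwrite('pics/w4.png',b)
E
```

```text
[474.44774441 106.52384103 199.96734573]
[371.47592802 218.20936542]
311 128
```

View pics/w4.png

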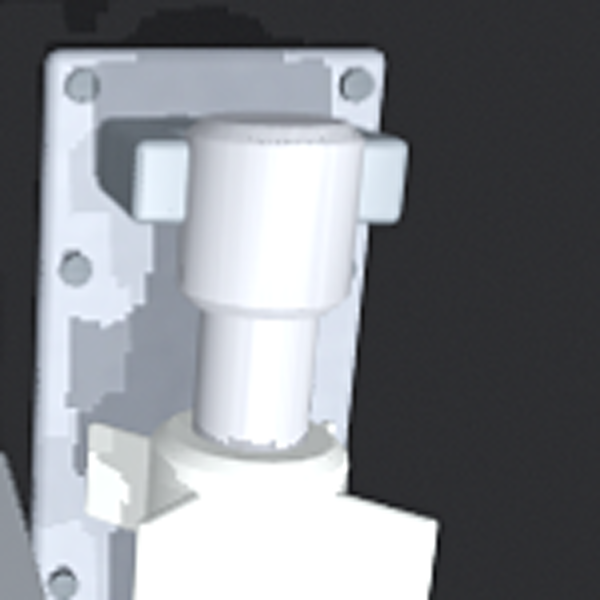

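```bash
python3 - <<'E'
from h import *
import pickle
from scipy.optimize import least_squares
p,P,R=pickle.load(open('w4.pkl','rb'))
C=-np.array(p['R']).T@p['t']
def D(u,v):
    d=ray('w',(311+u/4-.4,128+v/4-.4),0,p)-C;return d/np.linalg.norm(d)
E=[(D(*k),15,+1) for k in((203,325),(198,375),(194,425))]+[(D(*k),15,-1) for k in((318,325),(314,375),(309,430))]+[(D(*k),22,1) for k in((189,160),(187,220),(184,290))]+[(D(*k),22,-1) for k in((363,160),(360,220),(357,290))]
ends=[(D(185,303),18),(D(356,303),18),(D(193,435),-18),(D(308,443),-18)]
def near(d,A,n):
    w=np.cross(d,n);dist=w@(A-C)/np.linalg.norm(w)
    M=np.c_[d,-n];s=np.linalg.lstsq(M,A-C,rcond=None)[0];return dist,s[1]
def f(v):
    A=np.array([v[0],v[1],65.]);n=np.array([np.cos(v[2]),np.sin(v[2]),0])
    return [abs(near(d,A,n)[0])-r for d,r,_ in E]+[.5*(near(d,A,n)[1]-k) for d,k in ends]
r=least_squares(f,[500,205,np.pi-.057]);print(r.x,np.pi-r.x[2],np.round(r.fun,1))
x,y,a=r.x
P,R=tool();print('TCP',P,'tool y ang',np.arctan2(R[1,1],R[0,1]),'want',a-np.pi/2)
print('shift tool',R.T@(np.array([x,y,87])-P))
# same thing in top picture
T=cv2.imread('pics/top0.png');n=np.array([np.cos(a),np.sin(a),0]);m=np.array([-n[1],n[0],0]);A=np.array([x,y,65])
o=cv2.resize(T[180:260,150:250],(800,640),interpolation=cv2.INTER_CUBIC)[:600]
for v in proj('top',[A+s*18*n+t*15*m for s in(-1,1) for t in(-1,1)]+[A+18*n+22*m,A+18*n-22*m]):cv2.circle(o,tuple(int(k) for k in (v+.5-[150,180])*8),3,(0,0,255),-1)
cv2.imwrite('pics/t2.png',o)
E
```

```text
[503.05655007 208.45433693   3.07785102] 0.06374163843059488 [-0.2  0.1  0.1 -1.  -0.7 -0.5 -0.6 -1.2 -1.7 -1.4 -0.6  0.5 -0.4  1.5
 -0.9 -0.2]
TCP [474.2782179  107.28836052 199.95505177] tool y ang 1.5124573140386959 want 1.5070546883643017
shift tool [-22.84271647 102.65948545 112.96384934]
```

View pics/t2.png

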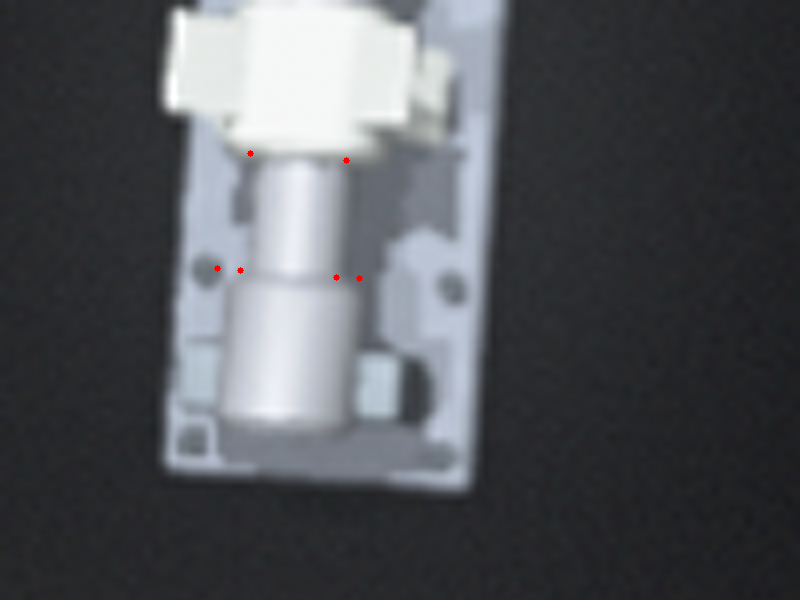

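The wrist and top measurements of the neck agree within about 1.5 mm, giving a centre of about (502.5, 208.2). Next I move above it, then down to just over the neck.

Call:
jog_arm --pt "1 -0.8 4 0 0" --pt "1 -1.6 8 0 0" --pt "1 -2.2 10.2 0 0.005" --pt "1 -2.2 10.2 0 0.005" --pt "1 -2.2 10.2 2 0.005" --pt "1 -2.2 10.2 4.5 0.005" --pt "1 -2.2 10.2 6 0.005" --pt "1 -2.2 10.2 6.5 0.005" --pt "1 -2.2 10.2 6.5 0.005" --pt "1 -2.2 10.2 6.5 0.005"

```text
clock: 6.4
eef_pos: [502.3, 208.4, 135.9]
orientation: [0.001, 0.031, 1.0, 0.0]
wrist_force: [-0.6, 0.7, -0.6]
opening: 16.1
grip_force: 45.0
```

```bash
python3 - <<'E'
from h import *
P,R=tool();print('TCP',P,np.arctan2(R[1,1],R[0,1]),R.T@(np.array([502.6,208.2,87])-P),observe()['wrist_force'])
im=cams.read_camera('scene')[:,:,::-1]
N=proj('scene',[[502.6,208.2,65]])[0];print(N)
x,y=int(N[0])-50,int(N[1])-55
cv2.imwrite('pics/s5.png',cv2.resize(im[y:y+80,x:x+100],(800,600),interpolation=cv2.INTER_CUBIC))
E
```

```text
TCP [502.33528856 208.39172182 135.89172614] 1.508997584315386 [-0.21998982 -0.19897502 48.89191884] [-0.62268472  0.65789321 -0.63637222]
[218.69090262 167.16833669]
```

Call:
jog_arm --pt "1 0 0 1.5 0" --pt "1 0 0 2.5 0" --pt "1 0 0 3.0 0" --pt "1 0 0 3.3 0" --pt "1 0 0 3.5 0" --pt "1 0 0 3.7 0" --pt "1 0 0 3.7 0"

```text
clock: 7.15
eef_pos: [503.1, 208.4, 99.1]
orientation: [0.001, 0.031, 1.0, 0.0]
wrist_force: [1.0, -1.9, 5.4]
opening: 16.1
grip_force: 45.0
```

Call:
jog_arm --pt "1 0 0 0.2 0" --pt "1 0 0 0.4 0" --pt "1 0 0 0.6 0" --pt "1 0 0 0.8 0" --pt "1 0 0 0.9 0" --pt "1 0 0 1.0 0" --pt "1 0 0 1.1 0" --pt "1 0 0 1.2 0" --pt "1 0 0 1.2 0" --pt "1 0 0 1.2 0"

```text
clock: 8.15
eef_pos: [502.2, 208.2, 87.7]
orientation: [0.0, 0.031, 1.0, -0.0]
wrist_force: [-8.8, -6.7, 22.4]
opening: 15.8
grip_force: 45.0
```

```bash
python3 - <<'E'
from h import *
s=observe();P,R=tool();print(P,s['wrist_force'],s['moment'])
p=cams.camera_params('wrist')
w=cams.read_camera('wrist')[:,:,::-1];t=cams.read_camera('scene')[:,:,::-1]
A=cv2.resize(t[120:195,170:270],(400,300),interpolation=cv2.INTER_CUBIC)
q=proj('wrist',[502.6,208.2,65],p)[0].astype(int);print(q)
B=cv2.resize(w[q[1]-75:q[1]+75,q[0]-100:q[0]+100],(800,600),interpolation=cv2.INTER_CUBIC)
cv2.imwrite('pics/s6.png',np.hstack([cv2.resize(A,(400,300)),cv2.resize(B,(400,300))]))
cv2.imwrite('pics/s6t.png',A);
E
```

```text
[502.17650843 208.21091198  87.67148768] [-8.81756522 -6.65185138 22.43364649] [-1.60381473  1.79874608  0.00999069]
[277 239]
```

View pics/s6.png

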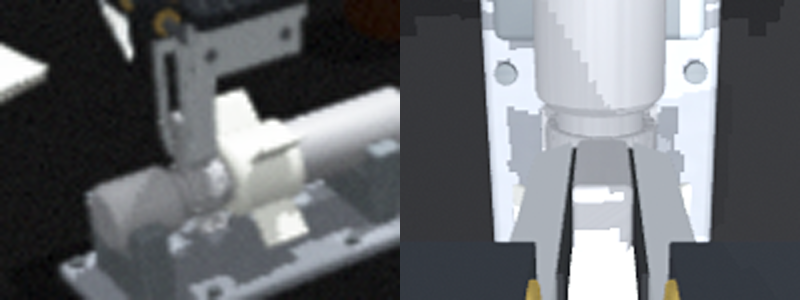

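Call:
jog_arm --pt "1 0 0 0.05 0" --pt "1 0 0 0.1 0" --pt "1 0 0 0.1 0"

```text
clock: 8.55
eef_pos: [502.3, 208.2, 87.6]
orientation: [0.001, 0.031, 1.0, -0.0]
wrist_force: [-13.4, -7.1, 32.9]
opening: 15.6
grip_force: 45.0
```

Call:
jog_arm --pt "1 0 0 0 0" --pt "1 0 0 -0.1 0" --pt "1 0 0 -0.15 0" --pt "1 0 0 -0.15 0"

```text
clock: 8.95
eef_pos: [502.2, 208.2, 87.7]
orientation: [0.0, 0.031, 1.0, -0.0]
wrist_force: [-5.4, -5.7, 17.5]
opening: 15.9
grip_force: 45.0
```

Call:
jog_arm --pt "1 0 0 -0.1 0" --pt "1 0 0 -0.17 0" --pt "1 0 0 -0.17 0" --pt "1 0 0 -0.17 0"

```text
clock: 9.35
eef_pos: [502.0, 208.1, 87.8]
orientation: [-0.0, 0.031, 1.0, -0.0]
wrist_force: [1.3, -5.1, -1.0]
opening: 15.5
grip_force: 45.0
```

Call:
jog_arm --pt "1 0 0 -0.06 0" --pt "1 0 0 -0.06 0" --pt "1 0 0 -0.06 0"

```text
clock: 9.65
eef_pos: [501.9, 208.1, 87.9]
orientation: [-0.0, 0.031, 1.0, -0.0]
wrist_force: [4.1, -4.4, -7.0]
opening: 15.6
grip_force: 45.0
```

Pulled up with 7 N, the clip moves only 0.1 mm, and pressed down it meets a hard stop at seated height. So it has snapped home. A final press, then relax, open and retreat.

Call:
jog_arm --pt "1 0 0 0.2 0" --pt "1 0 0 0.35 0" --pt "1 0 0 0.35 0" --pt "1 0 0 0.15 0" --pt "1 0 0 0.06 0" --pt "1 0 0 0.06 0" --pt "4 0 0 0.06 0" --pt "4 0 0 0.06 0" --pt "4 0 0 0.06 0" --pt "4 0 0 0.06 0"

```text
clock: 10.65
eef_pos: [502.1, 208.6, 88.2]
orientation: [0.0, 0.031, 1.0, 0.0]
wrist_force: [-0.4, 1.2, 0.1]
opening: 39.7
grip_force: 0.0
```

Call:
jog_arm --pt "4 0 0 -1 0" --pt "4 0 0 -3 0" --pt "4 0 0 -6 0" --pt "4 0 0 -9 0" --pt "4 0 0 -12 0" --pt "4 3 0 -12 0" --pt "4 6 0 -12 0" --pt "4 6 -4 -12 0" --pt "4 6 -8 -12 0" --pt "4 6 -8 -12 0" --pt "4 6 -8 -12 0" --pt "4 6 -8 -12 0"

```text
clock: 11.85
eef_pos: [437.4, 132.9, 208.5]
orientation: [0.0, 0.031, 1.0, 0.0]
wrist_force: [-0.5, 0.5, 0.5]
opening: 39.7
grip_force: 0.0
```

```bash
python3 - <<'E'
from h import *
P,R=tool();p=cams.camera_params('wrist');w=cams.read_camera('wrist');cv2.imwrite('pics/w7.png',w[:,:,::-1]);print(P,observe()['wrist_force'])
# expected seated tab top (z=118) vs brightest-change against neck: compare tab-top blob
n=np.array([-.998,.064,0]);m=np.array([.064,.998,0]);c=np.array([502,208.2,118.])
q=proj('wrist',[c]+[c+10*a*n+8*b*m for a,b in((-1,-1),(1,-1),(1,1),(-1,1))],p);print(q.round(1).tolist())
x0,y0=q[0].astype(int)-22
g=w.mean(2).astype(int)[y0:y0+44:2,x0:x0+44:2];print(x0,y0);print('\n'.join(' '.join(f'{v:3d}' for v in r) for r in g))
E
```

```text
[437.38917318 132.85596805 208.48585704] [ 0.60486261  1.83803809 -0.13899346]
[[360.3, 271.8], [351.2, 281.2], [352.6, 262.2], [369.5, 262.2], [367.8, 281.2]]
338 249
171 175 153 151  93  98  99  98  97  97  96 158 186 188 179 180 180 182 169  29  29  29
175 166 146 121  90  96  99  99  99  98  98  93 184 190 178 181 181 180 167  23  28  29
167 167 147 122  88  94 100  98  99  98  97  97  99 198 180 184 183 181 186  22  29  28
108 175 140 115  86  97  96  98  99 100  98  98  97 161 182 184 181 181 176  23  29  28
106 172 136 113  85 108  94  99 100  99  99  99 100  97 183 182 180 183 136  26  30  28
107 109 186 131  79 126 104  95 100 100 101  99  99  99  99 151 179 185  98  27  27  28
108 106 180 130  82 124 105  91 100 100 101  98 105 108 112 151 186 184  82  26  29  30
107 107 108 140  80 125 112  90 202 209 213 215 212 210 209 196 178 181  55  28  29  29
107 107 106 180  82 117 138  90 211 224 223 220 220 217 217 208 183 177  49  30  30  30
107 107 107 152 142 108 135  92 218 224 221 219 218 216 216 183 180 173  53  28  29  28
107 107 107 105 145 104 162  99 218 221 220 219 217 
[... 303 characters left out ...]
 107 107 107 107 102 220 164 223 216 214 215 215 210 207 218 181 165  25  29  30  28
108 108 107 108 107 106 181 187 211 214 214 212 203 202 206 169 182 180  26  29  29  29
108 108 107 108 108 106 101 237 237 237 237 237 237 236 199 139 126 135  25  28  29  29
107 108 108 107 108 107 106 179 238 240 242 242 242 240 223 226 208 180 143  53  29  28
108 108 108 108 107 107 107 101 247  26  10  12  12  14  14  16  15  15  18  23  26  27
107 107 107 107 107 108 108 107  66  22  26  28  27  28  29  30  29  28  29  29  28  29
107 107 107 107 107 107 108 108  57  24  28  28  26  28  29  29  27  28  30  28  28  27
108 108 107 107 107 108 107 108  57  23  25  28  29  28  29  28  29  28  30  28  29  28
```

After release the tab top lies at columns 354–367 and rows 263–280. The prediction for a seated clip is 352–369 and 262–281, so it is seated, and I'm handing in.

```bash
python3 -c "
from bench import job;print(job.close_job())"
```

```text
the job is handed in; nothing more can be done
None
```

The small steel clip is snapped home on the stirrer shaft's neck and released, the larger clip was not touched, and the job was handed in at about 12 s on the robot's clock.

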